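# Wind up the screw lift with its hand crank until flush with the deck

## Task

Fit the loose hand crank fully home on the square drive shaft of the screw lift, feeling for the fit rather than forcing it, and wind it clockwise until the top of the aluminium lift table is flush with the top of the white deck beside it. Leave the crank sitting on its shaft and let go of it; the grey instrument must stay standing on the lift table, and everything else on the bench is to be left alone.

Things in the scene. Friction and masses are not known exactly. Their poses are not given: they have to be found in the camera images.
- jack: screw lift, fixed: blue base plate (200 in x, 405 in y, 12 thick), grey gearbox 100 x 100, top 60 above the bench. Origin on the bench below the drive shaft's axis; x away from the robot, y to the lift table, z up. Turning the shaft clockwise (from above) raises the table 12 mm per turn, counter-clockwise lowers it; it stays where left. Steady drag of about 0.15 N m at the shaft
- seat (a point): on the shaft axis, on the flat steel collar (36 across) where the crank seats, 68 above the bench; axes as the jack's. The brass shaft stands up from here: 18 x 18 square for 22, then a round pilot nose 17.8 across, 10 long, its tip tapered to 10. The square's yaw varies and is NOT given by any pose: see it or feel for it (repeats every 90 deg). A crank out of line stands on the square's shoulder, 22 above the seat
- crank: loose hand crank, 0.23 kg, right way up on the bench; origin at the centre of its underside (socket mouth), x along the arm to the knob, z up. Dark hub 34 x 34, 52 high; square socket 19.6 x 19.6, 36 deep, in its underside, sides along x and y; yellow arm 20 wide, 10 high, level with the underside. Drops on within 0.8 mm and 5 deg of the shaft, has 5 deg play each way. Home: underside on the collar
- crank_hub (a point): centre of the hub, half-way up (26 above the underside); axes as the crank's. Grasp the hub's flat sides (34 wide) across the crank's y, on the upper half
- crank_knob (a point): middle of the red knob: upright cylinder 22 across, 50 high, from 12 to 62 above the crank's underside, its axis 80 along the crank's x from the hub's axis. It spins freely on its pin, so it can be held in a fixed grip while the hand goes round a circle of radius 80. The hub's near face is 63 from the knob's axis
- lift_top (a point): centre of the top of the aluminium lift table (200 in the jack's x, 150 in y, centre 245 along the jack's +y from the shaft); 82 to 85 above the bench at the start; rises with the table
- deck_edge (a point): white receiving deck (180 x 220, on four legs) just beyond the lift table in the jack's +x: middle of its near edge, on its top surface. It is 10 to 23 above the lift table at the start and does not move
- unit: grey bench instrument standing on the lift table, 150 x 120 x 56 high, about 0.9 kg; origin centre of the underside; must stay standing there
- tin: black open parts tray, 70 x 90 x 30, standing on the white deck; leave alone; origin centre of the underside
- meter: yellow multimeter, 145 x 75 x 34, lying on the bench; leave alone; origin centre of the underside
- driver: screwdriver with orange handle lying on the bench; leave alone; origin half-way along, at the underside
- flux: small jar, 44 across, 70 high; leave alone; origin centre of the underside
- spool: steel-coloured solder spool standing on its flange, 60 across, 45 high; leave alone; origin centre of the underside
- board: green circuit board with chips, 120 x 90, 18 high at most; leave alone; origin centre of the underside
- mug: blue mug, 80 across, 90 high; leave alone; origin centre of the underside
Not all that is in view belongs to the job. There is more than one size of the crank; the one meant has the size given above. Leave any orange look-alike of the unit alone.

How it is judged:
On the way, in this order (a step that is already met when the one before it is completed fails the run):
1. the crank sits fully home on the drive shaft (horizontal distance between crank_hub and seat below 0.004 m and z of crank_hub in the frame of seat between 0.021 and 0.031 m and angle between crank_hub's own z axis and vertical below 0.1 rad), for 0.2 s.
2. with the crank on its shaft the lift table is flush with the deck (all of step 1 and z of lift_top in the frame of deck_edge between -0.0025 and 0.0025 m), for 0.3 s.
At the end, for the whole second after the job is handed in: lift table top within 2.5 mm of the deck's top in height; crank still home on its shaft (within 4 mm sideways and 5 mm in height, upright within 0.1 rad), let go and at rest; the instrument standing upright on the lift table, within 40 mm of its centre (all of step 2 and horizontal distance between unit and lift_top below 0.04 m and angle between unit's own z axis and vertical below 0.05 rad and linear speed of unit below 0.01 m/s and linear speed of crank below 0.02 m/s); the robot touches nothing.
It fails at once if the crank is forced down on the shaft or the lift with more than 40 N before it is home (not (horizontal distance between crank_hub and seat below 0.004 m and z of crank_hub in the frame of seat between 0.021 and 0.031 m and angle between crank_hub's own z axis and vertical below 0.1 rad) and contact force between crank and jack above 40 N).
It fails at once if the crank is wrenched on its shaft: contact forces in the socket of more than 120 N (contact force between crank and jack above 120 N).
It fails at once if the instrument on the lift table is tipped or pushed away (angle between unit's own z axis and vertical above 0.2 rad or horizontal distance between unit and lift_top above 0.05 m).
It fails at once if a bystander is moved by more than 30 mm (distance of any of tin, meter, driver, flux, spool, board, mug from where it was at the start of the episode above 0.03 m).
It also fails if it takes over 72 s, if anything falls off the work surface, if the arm or the gripper's body presses on something with over 40 N, if the wrist force passes 120 N, or if a joint passes its speed limit or range.

## Robot

A 6-joint arm with a two-finger parallel gripper is mounted at the origin on the work surface. World frame = base frame: x ahead of the robot, y to its left, z up, the work surface at z = 0. Lengths are in m, angles in rad, forces in N, time in s.
With the tool pointing down it reaches from about 0.3 to 0.825 m from the base axis. Payload 5.4 kg.
Tool frame: the origin (TCP) lies midway between the tips of the shut fingers; the grasp point (between the pads) lies 19 mm behind it; y points along the fingers, x is the direction in which the jaws open and shut, and the axes are right-handed (so a half turn about y gives the same grasp; the last joint's range is limited). The gripper opens to 92 mm and grips with 3 to 60 N. Pads are 20 mm wide; open, the fingers measure 128 mm over their backs; the gripper's body (75 mm by 189 mm) begins 69 mm behind the grasp point.
Start: joints at [1.068, 0.158, 1.597, -0, 1.386, -0.21], TCP at [0.166, 0.551, 0.215] pointing down, gripper open.
Joint ranges: [-2.91, 2.91], [-0.94, 2.29], [0.18, 2.7], [-1.29, 4.43], [0.17, 2.64], [-3, 3]. Speed limits (rad/s): [2.57, 2.57, 3.14, 3.14, 3.14, 3.14].

## Interface

Orientations are given as a unit quaternion [w, x, y, z].
In Python, from bench import move_ptp, move_linear, set_joints, gripper_open, grab, hold, solve_ik, get_image, IKError, finish_job, current_time, current_joints, current_joint_vel, current_effort, current_tcp_pos, current_tool_rot, current_ft_force, current_wrist_torque, current_opening gives the robot as it stands. Calls block until the motion is done:
- move_ptp(position, orientation): joint-space move of the TCP to a pose.
- move_linear(position, vel=0.15, orientation=None): straight line of the TCP; orientation=None keeps the orientation; vel is the mean speed in m/s.
- set_joints(angles): joint-space move.
- gripper_open() and grab(): open the fingers fully, or close them until they stop; the grip force is fixed at half the most.
- hold(seconds).
- solve_ik(position, orientation): joint angles nearest the present ones, or None.
- get_image(name): name is "side" or "top" or "wrist"; returns a dict with "frame" (384x512x3 uint8, red, green, blue), "fovy" (degrees; the focal length in pixels is half the picture's height over the tangent of half this angle, whatever the lens; pixels are square), "cx", "cy" (the principal point, pixels), "k1" (the pictures are not rectified: a ray, as slopes to the right and down, at radius r is drawn at 1 + k1 r^2 times it, then the intrinsics apply), "extrinsics" (4x4, takes a point from world to camera coordinates); the wrist camera has in their place "mount" (4x4, takes a point from camera to tool coordinates, whose origin is the TCP and whose axes are the tool frame's). Camera axes: x right, y up, looking along -z (the intrinsics and any distortion apply to the point x, -y, -z); pixel columns grow to the right and rows downward; lengths in m; the calibration is good to about 2 mm. A picture is of the moment at which its call begins: read the wrist's pose just before it. There is no depth.
A pose or a line that the arm cannot do raises IKError and nothing moves.
- finish_job(): hands the job in, once; it reports no verdict.
Readings, each from a call of its own:
- current_time(): time.
- current_joints(): joint angles.
- current_joint_vel(): joint speeds.
- current_effort(): joint torques, N m.
- current_tcp_pos(): TCP position.
- current_tool_rot(): TCP orientation.
- current_ft_force(): force on the tool from outside, world axes, zero at the start.
- current_wrist_torque(): the same for the moment, N m.
- current_opening(): finger opening in m.
Only numpy, scipy, OpenCV 4.12 (cv2) and the standard library are available. Lean on these libraries where they do the work, as an engineer would, in place of code of your own. Each camera call takes 0.05 s, during which the arm holds its last target. There are 200 camera calls.

## Working session

There is one attempt and no reset: what is moved stays moved. The work goes in short steps, each a Python script; the robot and the scene stay as the last script left them, time stands still between calls to the robot, and variables do not carry over. Pictures are saved under pics/ and viewed, about 8 in all and at most 12, crops included, and the job is handed in when it is done.

```bash
ls; mkdir -p pics
python3 - <<'E'
from bench import *
import cv2,numpy as np
for n in ["side","top","wrist"]:
    d=get_image(n); cv2.imwrite(f"pics/{n}0.png",d["frame"][:,:,::-1])
    print(n,d["fovy"],d["cx"],d["cy"],d["k1"]); print(np.round(d.get("extrinsics",d.get("mount")),4).tolist())
a=cv2.imread("pics/top0.png");b=cv2.imread("pics/side0.png")
cv2.imwrite("pics/both.png",np.vstack([a]) )
print(current_time(),current_tool_rot(),current_tcp_pos(),current_opening())
E
```

```text
pics
side 47.19332609258774 250.40621018525857 190.21262803103406 -0.025632190498956348
[[0.7595, -0.6502, 0.0181, -0.455], [0.3596, 0.4429, 0.8213, -0.2302], [-0.542, -0.6173, 0.5702, -1.2035], [0.0, 0.0, 0.0, 1.0]]
top 55.20712316222906 259.7240930436193 190.86829037692246 -0.03219530825082495
[[-0.0028, -0.9998, 0.0177, -0.0827], [0.981, 0.0007, 0.1941, -0.5495], [-0.1941, 0.0179, 0.9808, -1.1549], [0.0, 0.0, 0.0, 1.0]]
wrist 59.548401298210806 260.5286879208764 187.56934710426455 -0.08916809068456887
[[1.0, 0.0005, 0.0012, -0.0005], [0.0011, 0.2447, -0.9696, -0.17], [-0.0008, 0.9696, 0.2447, 0.0685], [0.0, 0.0, 0.0, 1.0]]
0.15 [-0.56737272  0.56779576  0.42125434 -0.42218591] [0.16574015 0.55008963 0.2138639 ] 0.09205396533749532
```

View pics/top0.png

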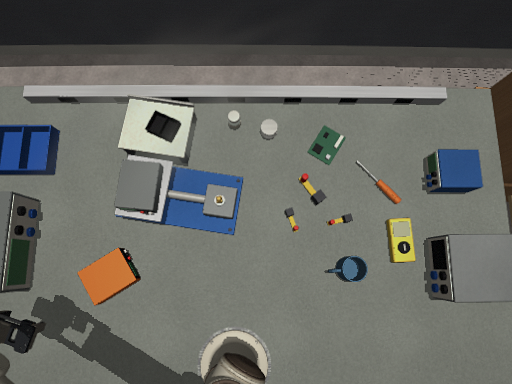

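View pics/side0.png

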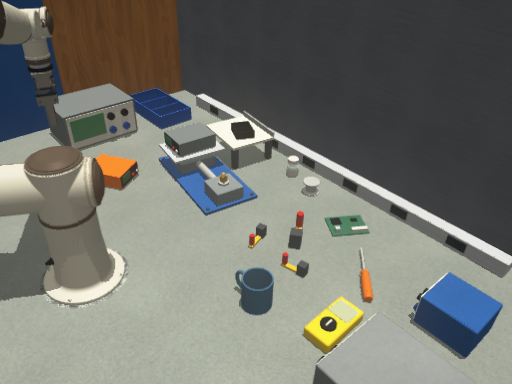

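Candidates: cranks with hub/knob at top-view px A (319,198)/(304,177), B (289,212)/(296,229) and C (348,218)/(331,222). Their spans are about 26, 18 and 17 px, and 80 mm is about 26 px, so I choose A. The orange look-alike is at (108,276). The jack shaft is at (219,199), the grey unit at (139,185) and the deck at (157,128).

```bash
cat > h.py <<'E'
from bench import *
import cv2,numpy as np
from scipy.spatial.transform import Rotation as R
def rot(th): # jaw axis at yaw th, tool down
    c,s=np.cos(th),np.sin(th)
    return R.from_matrix(np.array([[c,0,-s],[s,0,c],[0,-1,0]]))
def quat(th): q=rot(th).as_quat(); return [q[3],q[0],q[1],q[2]]
def tool():
    q=current_tool_rot(); M=np.eye(4); M[:3,:3]=R.from_quat([q[1],q[2],q[3],q[0]]).as_matrix(); M[:3,3]=current_tcp_pos(); return M
def yaw(): M=tool(); return np.arctan2(M[1,0],M[0,0])
def shot(n,save=None):
    T=tool(); d=get_image(n)
    d["C"]=T@np.array(d["mount"]) if n=="wrist" else np.linalg.inv(d["extrinsics"])
    d["f"]=192/np.tan(np.radians(d["fovy"]/2))
    d["hsv"]=cv2.cvtColor(d["frame"],cv2.COLOR_RGB2HSV)
    if save: cv2.imwrite(f"pics/{save}.png",d["frame"][:,:,::-1])
    return d
def ray(d,u,v):
    a=np.array([u-d["cx"],v-d["cy"]])/d["f"]; s=a.copy()
    for _ in range(20): s=a/(1+d["k1"]*(s@s))
    return d["C"][:3,3], d["C"][:3,:3]@np.array([s[0],-s[1],-1])
def onz(d,u,v,z):
    o,r=ray(d,u,v); return o+r*(z-o[2])/r[2]
def pix(d,p):
    q=np.linalg.inv(d["C"])@np.append(p,1); s=np.array([q[0],-q[1]])/-q[2]; s=s*(1+d["k1"]*(s@s)); return s*d["f"]+[d["cx"],d["cy"]]
def tri(d1,p1,d2,p2):
    o1,r1=ray(d1,*p1);o2,r2=ray(d2,*p2)
    t=np.linalg.lstsq(np.c_[r1,-r2],o2-o1,rcond=None)[0]
    a,b=o1+t[0]*r1,o2+t[1]*r2; return (a+b)/2,np.linalg.norm(a-b)
def blobs(m,amin=15):
    n,l,s,c=cv2.connectedComponentsWithStats(m.astype(np.uint8)); return [(int(s[i,4]),np.round(c[i],1).tolist()) for i in range(1,n) if s[i,4]>=amin],l
E
python3 - <<'E'
from h import *
d=shot("top"); H=d["hsv"]; h,s,v=[H[...,i].astype(int) for i in range(3)]
print("start yaw",yaw())
red=((h<5)|(h>174))&(s>150)&(v>90); print("red",blobs(red,10)[0])
yel=(h>20)&(h<33)&(s>120)&(v>90); print("yel",blobs(yel,10)[0])
for u,v_,z in [(319,198,.052),(304,177,.062),(219,199,.1),(289,212,.04),(296,229,.05),(139,185,.14)]: print((u,v_),np.round(onz(d,u,v_,z),3))
blue=(h>105)&(h<125)&(s>150)&(v>70)
bl,l=blobs(blue,500)
print("blue",bl)
for a,c in bl:
    if 150<c[0]<250:
        lab=l==l[int(round(c[1])),int(round(c[0]))]
# blue base outline corners on z=.012
ys,xs=np.nonzero(blue[150:245,110:250]); hull=cv2.convexHull(np.c_[xs+110,ys+150].astype(np.float32))
P=np.array([onz(d,u,w,.012)[:2] for u,w in hull[:,0]]).astype(np.float32); print("base rect",cv2.minAreaRect(P), P.round(3).tolist())
f=d["frame"][:,:,::-1]
cr=np.vstack([cv2.resize(f[160:240,270:370],(700,560),interpolation=cv2.INTER_CUBIC)])
cv2.imwrite("pics/crop1.png",cr)
E
```

```text
start yaw 1.277989103248377
red [(29, [304.6, 176.3]), (14, [331.8, 221.4]), (14, [295.5, 227.5])]
yel [(89, [308.9, 187.5]), (13, [218.8, 198.5]), (49, [291.7, 221.0]), (36, [338.4, 220.2]), (593, [401.3, 243.4])]
(319, 198) [ 0.526 -0.279  0.052]
(304, 177) [ 0.595 -0.23   0.062]
(219, 199) [0.514 0.046 0.1  ]
(289, 212) [ 0.481 -0.18   0.04 ]
(296, 229) [ 0.424 -0.201  0.05 ]
(139, 185) [0.551 0.288 0.14 ]
blue [(1635, [24.5, 149.5]), (1526, [459.5, 168.5]), (2627, [198.8, 201.9])]
base rect ((0.5371229648590088, 0.1799834668636322), (0.3860771954059601, 0.19653013348579407), 81.09249877929688) [[0.5889999866485596, -0.023000000044703484], [0.4650000035762787, -0.004000000189989805], [0.42800000309944153, 0.0020000000949949026], [0.41100001335144043, 0.004999999888241291], [0.41100001335144043, 0.008999999612569809], [0.41499999165534973, 0.03200000151991844], [0.42100000381469727, 0.07599999755620956], [0.4410000145435333, 0.2029999941587448], [0.47099998593330383, 0.38600000739097595], [0.6340000033378601, 0.18400000035762787], [0.6340000033378601, 0.17000000178813934], [0.6269999742507935, 0.12099999934434891], [0.6060000061988831, -0.013000000268220901], [0.6029999852180481, -0.023000000044703484]]
```

View pics/crop1.png

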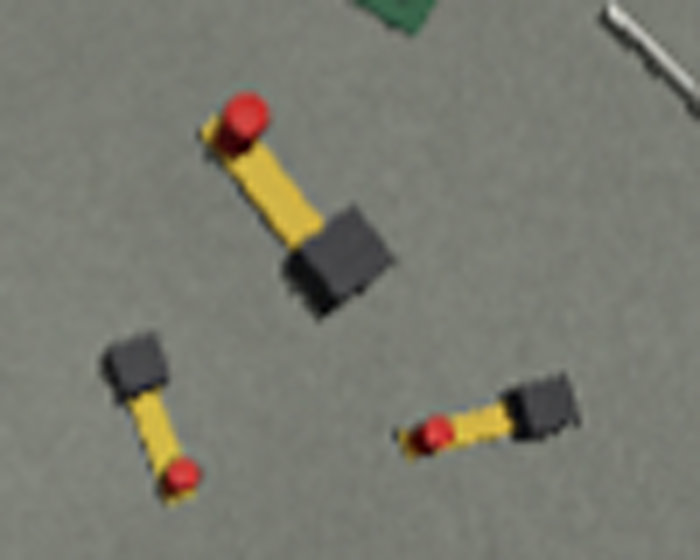

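Crop of A: hub top centre is at about (350,245) and knob at (245,117), which maps to hub ≈(0.535,-0.283), knob ≈(0.596,-0.232). The distance is 0.079 against 0.080 expected, and B and C are clearly smaller, so A is confirmed. Next I take close looks at the shaft and the crank with the same tool yaw, so calibration errors cancel.

Run:
```python
from h import *
th=2.27
p=current_tcp_pos(); move_linear([p[0],p[1],.28])
move_ptp([.514,.046,.26],quat(th)); print(current_time(),current_joints(),yaw())
a=shot("wrist","w_shaft")
move_ptp([.535,-.283,.212],quat(th)); print(current_time(),current_joints(),yaw())
b=shot("wrist","w_crank")
np.save("sh.npy",a["C"]);np.save("cr.npy",b["C"])
cv2.imwrite("pics/w1.png",cv2.resize(np.hstack([a["frame"][:,120:400],b["frame"][:,120:400]])[:,:,::-1],None,fx=1.4,fy=1.4))
```

```text
2.975 [-1.44275135e-01 -2.41660624e-02  1.69953791e+00  2.30449811e-04
  1.46646292e+00 -2.41489591e+00] 2.270596744874899
4.2833 [-6.84201856e-01  2.36787403e-01  1.51125633e+00  5.05223281e-04
  1.39327776e+00 -2.95561458e+00] 2.2713235256818707
```

View pics/w1.png

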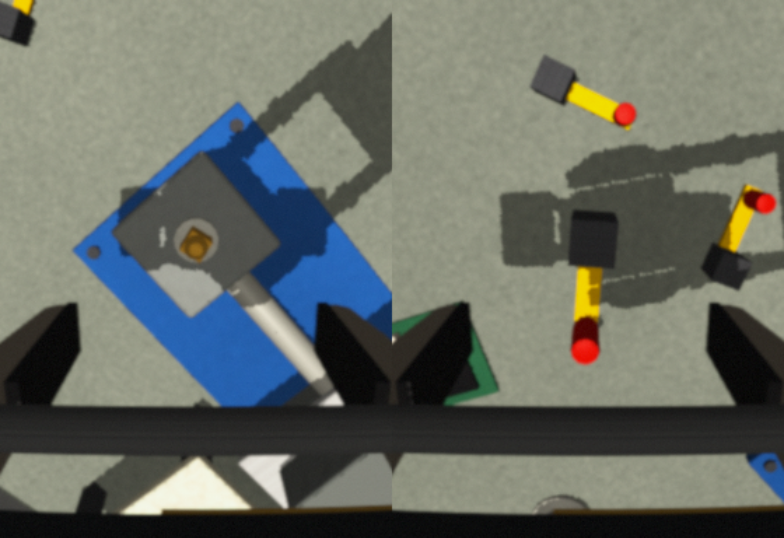

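The shaft is at raw px ≈(260,171) with its square turned roughly 45° in the picture, and the crank hub is at raw ≈(265,165) with its knob at (258,250). I'll zoom on both.

Run:
```python
from h import *
a=cv2.imread("pics/w_shaft.png")[145:195,230:290];b=cv2.imread("pics/w_crank.png")[140:260,220:310]
b=cv2.convertScaleAbs(b,alpha=2.2)
A=cv2.resize(a,(600,500),interpolation=cv2.INTER_CUBIC); cv2.imwrite("pics/z_sh.png",np.hstack([A[:,50:450], cv2.resize(b,(375,500),interpolation=cv2.INTER_CUBIC)]))
```

```text
(no output)
```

View pics/z_sh.png

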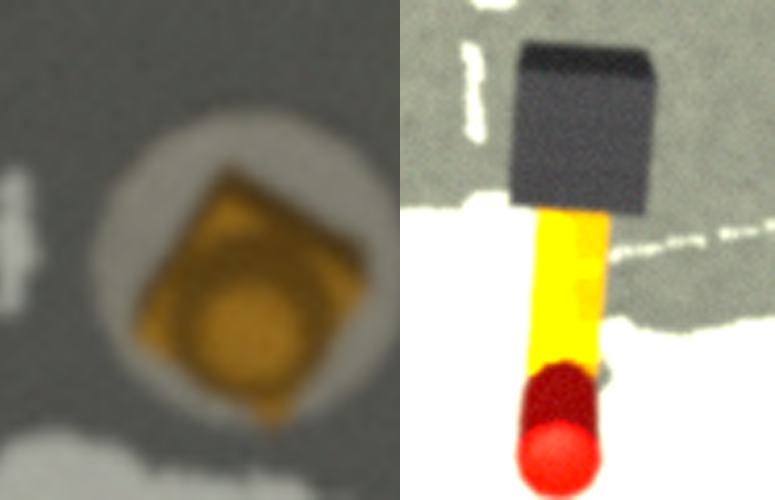

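Zoom: square's top corners are at raw (258,162), (271.5,171), (262.5,188), (248.8,179), the pilot tip is at (259.8,178) and the collar centre at (259.9,171.6). The hub top corners are at crop (522,72), (655,82), (645,213), (512,203), and the knob top at (560,457).

Run:
```python
from h import *
d=shot("wrist")
a=dict(d);a["C"]=np.load("sh.npy");b=dict(d);b["C"]=np.load("cr.npy")
sq=np.array([onz(a,*p,.09)[:2] for p in [(258,162),(271.5,171),(262.5,188),(248.8,179)]])
print("square c",sq.mean(0),"sides",np.linalg.norm(np.roll(sq,-1,0)-sq,axis=1))
e=np.roll(sq,-1,0)-sq; ang=np.degrees(np.arctan2(e[:,1],e[:,0]))%90; print("angles",ang)
print("tip",onz(a,259.8,178,.1)[:2],"collar",onz(a,259.9,171.6,.068)[:2])
f=lambda x,y:(220+(x-400)/4.167,140+y/4.167)
hb=np.array([onz(b,*f(*p),.052)[:2] for p in [(522,72),(655,82),(645,213),(512,203)]])
e=np.roll(hb,-1,0)-hb
print("hub c",hb.mean(0),np.linalg.norm(e,axis=1),np.degrees(np.arctan2(e[:,1],e[:,0]))%90)
k=onz(b,*f(560,457),.062)[:2]; v=k-hb.mean(0); print("knob",k,np.linalg.norm(v),np.degrees(np.arctan2(v[1],v[0])))
```

```text
square c [0.51685721 0.04805529] sides [0.01679328 0.02032697 0.01718809 0.02026778]
angles [ 5.9960574  12.94186786  5.94500409 11.83912483]
tip [0.51779283 0.04832983] collar [0.51767251 0.04830329]
hub c [ 0.53397279 -0.27915472] [0.03183655 0.03241372 0.03256921 0.03234865] [35.75842524 36.60540179 35.64842718 35.30949414]
knob [ 0.59697205 -0.23362398] 0.07773001335425576 35.85634602792518
```

Square angle is about 9° (mod 90), and the shaft axis is ≈(0.5175,0.0482), with tip and collar agreeing. The hub is at (0.534,-0.279), yaw 36°. Grasping now.

Run:
```python
from h import *
th=np.radians(126)
move_ptp([.534,-.279,.10],quat(th)); move_linear([.534,-.279,.021],vel=.08)
print(current_joints()[5],current_ft_force())
grab(); print("open",current_opening(),current_ft_force(),current_tcp_pos(),yaw())
move_linear([.534,-.279,.15],vel=.1); hold(.2)
print("open",current_opening(),current_ft_force(),current_wrist_torque())
th=np.radians(99)
move_ptp([.5175,.0482,.26],quat(th)); hold(.2)
print(current_time(),current_opening(),current_ft_force(),current_tcp_pos(),np.degrees(yaw()),current_joints())
d=shot("wrist","w_held")
cv2.imwrite("pics/held.png",cv2.resize(cv2.convertScaleAbs(d["frame"][120:360,150:400,::-1],alpha=1.6),None,fx=2.4,fy=2.4))
```

```text
-2.8809474176300673 [ 0.26299293 -0.77753067 -0.14950677]
open 0.03395323489937772 [ 0.48654986 -0.15898989  0.34993498] [ 0.53401732 -0.27908835  0.02099742] 2.1990755706568574
open 0.03407008550710974 [ 0.44568062  0.6217579  -2.72393927] [0.07757726 0.01178405 0.02951651]
10.1 0.033812153234785744 [ 0.28815852 -0.26453968 -1.48777942] [0.51754969 0.04740145 0.25954658] 98.92845111210138 [-1.41402408e-01 -1.35726353e-02  1.68971687e+00 -1.01480899e-04
  1.46624684e+00 -1.86801903e+00]
```

View pics/held.png

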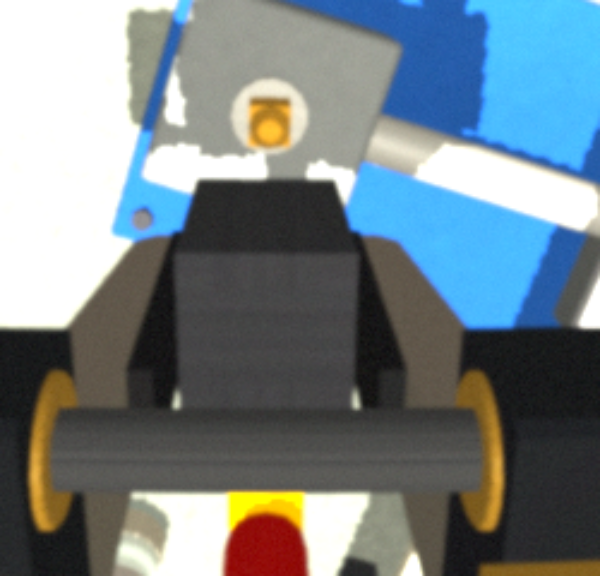

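The hub is held square between the pads (top near edge at crop (176..358, 252)). The shaft square is parallel to the hand, so 99° is right; the tip is at crop (269,128) and the collar at (270,115). I'll compute the relative offset, then lower by feel.

Run:
```python
from h import *
d=shot("wrist"); p=current_tcp_pos(); M=tool(); z0=p[2]-.021
tip=onz(d,262.1,173.3,.1);col=onz(d,262.5,167.9,.068)
L=onz(d,223.3,225,z0+.052);Rr=onz(d,299.2,225,z0+.052)
print("tip",tip,"col",col,"tcp",p)
print("hub edge in tool",[np.round(M[:3,:3].T@(x-p),4) for x in (L,Rr)])
print("tip tool",M[:3,:3].T@(tip-p),M[:3,:3].T@(col-p))
c=(.5*(tip+col))[:2]; print(c)
x,y=.5*(c+[.5175,.0482]); np.save("xy.npy",[x,y])
move_linear([x,y,.135],vel=.1); hold(.3)
f0=np.array(current_ft_force()); print("base",f0,current_tcp_pos())
z=.135
while z>.10:
    z-=.0015; move_linear([x,y,z],vel=.03)
    f=np.array(current_ft_force())-f0
    print(round(current_tcp_pos()[2]-.021,4),np.round(f,1),np.round(current_wrist_torque(),2))
    if np.linalg.norm(f)>8: break
print(current_time())
```

```text
tip [0.51685872 0.04818902 0.1       ] col [0.51733345 0.04883943 0.068     ] tcp [0.51755175 0.04766078 0.25969891]
hub edge in tool [array([-0.0172, -0.031 ,  0.0168]), array([ 0.0162, -0.031 ,  0.0168])]
tip tool [0.00060995 0.15969927 0.00052145] [ 1.17462166e-03  1.91699043e-01 -6.49142468e-05]
[0.51709609 0.04851422]
base [-0.11255353  0.04913797 -2.20321184] [0.51747053 0.04832892 0.13527421]
0.1123 [-0.2 -0.5 -0.7] [ 0.07  0.03 -0.02]
0.1108 [ 0.5  0.8 -0.7] [0.01 0.06 0.03]
0.1093 [ 0.9 -0.1 -0.1] [ 0.01  0.04 -0.06]
0.1079 [ 0.7 -0.3 -0.5] [-0.02 -0.    0.  ]
0.1064 [ 0.3  1.1 -0.5] [-0.01  0.05  0.  ]
0.1049 [-0.6  0.4  0.1] [ 0.03  0.02 -0.04]
0.1034 [0.3 0.3 0.2] [0.04 0.05 0.03]
0.1019 [-0.3 -0.3 -0.3] [ 0.03  0.05 -0.05]
0.1004 [-0.4 -0.5 -0.2] [ 0.05  0.02 -0.03]
0.0988 [ 0.3  0.3 -0.2] [-0.03  0.04  0.02]
0.0974 [ 0.  -0.2 -0.4] [0.11 0.03 0.04]
0.0958 [-0.  0. -0.] [ 0.03  0.1  -0.01]
0.0944 [-0.2  0.5  0.8] [ 0.05 -0.01  0.01]
0.0929 [ 0.4 -0.3  0.1] [0.03 0.08 0.03]
0.0913 [-0.1 -0.   0.9] [0.03 0.06 0.03]
0.0899 [ 0.5 -0.2 -0.5] [ 0.1   0.07 -0.01]
0.0884 [ 0.4 -0.1 -0. ] [ 0.01  0.03 -0.01]
0.0869 [-1.   1.2 -1.1] [ 0.07  0.08 -0.02]
0.0854 [-0.3  0.  -0.4] [ 0.06  0.01 -0.01]
0.0839 [-0.4 -1.2  0.4] [0.06 0.08 0.  ]
0.0824 [-0.2 -0.6  0.5] [-0.04  0.06  0.03]
0.0809 [ 0.3 -0.1  0.5] [0.02 0.05 0.  ]
0.0794 [0.1 0.1 0.9] [ 0.09 -0.01 -0.03]
0.0779 [ 0.3 -1.1 -0.3] [ 0.    0.05 -0.03]
17.9
```

The crank is already on the square (below the 0.090 shoulder) without any contact force. I'll continue to the collar.

Run:
```python
from h import *
x,y=np.load("xy.npy"); f0=np.array([0,0,-2.3]); z=.0975
while z>.086:
    z-=.001; move_linear([x,y,z],vel=.03)
    f=np.array(current_ft_force())-f0
    print(round(current_tcp_pos()[2]-.021,4),np.round(f,1),np.round(current_wrist_torque(),2))
    if np.linalg.norm(f)>5: break
hold(.3); print(current_time(),current_ft_force(),current_tcp_pos(),current_joints())
d=shot("wrist","home"); s=shot("side","side_home"); t=shot("top","top_home")
f=s["frame"][100:230,150:290,::-1]
cv2.imwrite("pics/side_z.png",cv2.resize(f,None,fx=4.5,fy=4.5,interpolation=cv2.INTER_CUBIC))
```

```text
0.0753 [0.6 1.1 0.6] [ 0.03  0.08 -0.  ]
0.0744 [-0.1  0.3  0. ] [0.04 0.08 0.04]
0.0734 [ 0.2 -0.3  0.4] [ 0.05  0.04 -0.03]
0.0724 [0.7 0.5 0.3] [ 0.01 -0.01 -0.03]
0.0714 [-0.  -0.1  0.4] [0.02 0.07 0.03]
0.0704 [ 0.5  0.6 -0.1] [ 0.03  0.04 -0.03]
0.0694 [-0.2 -0.4  0.3] [ 0.01  0.06 -0.  ]
0.0684 [-0.2 -0.1  0.3] [-0.02  0.08  0.01]
0.068 [-0.8  0.4  3.6] [0.06 0.26 0.04]
0.0679 [-4.4  0.4 11.9] [0.16 0.94 0.02]
20.7 [-5.18345283  0.24484512  8.7107985 ] [0.51764916 0.0483227  0.08894104] [-1.39563239e-01  1.52976206e-01  1.86653272e+00 -1.26352991e-04
  1.12163588e+00 -1.86756553e+00]
```

View pics/side_z.png

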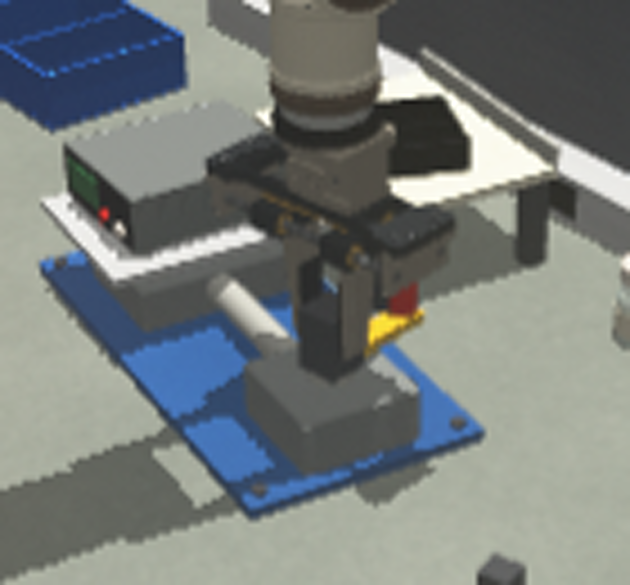

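The crank is home: contact came exactly at underside z = 0.068, with about 11 N. Now I relieve the press, wind about 0.74 turn with the last joint, and monitor forces.

Run:
```python
from h import *
x,y=np.load("xy.npy")
move_linear([x,y,.0888],vel=.03); hold(.2); print(current_ft_force(),current_tcp_pos())
q=np.array(current_joints()); t0=current_time()
q0=np.array(solve_ik([x,y,.0892],quat(yaw()))); q0[5]=q[5]
for g in np.linspace(q[5],2.8,10)[1:]:
    q0[5]=g; set_joints(q0.tolist())
    f=np.array(current_ft_force());m=np.array(current_wrist_torque()); print(np.round(g,2),np.round(f,1),np.round(m,2),round(current_opening(),4),round(current_time()-t0,2))
    if np.linalg.norm(f[:2])>40: break
print(current_tcp_pos(),current_time())
t=shot("top","top1"); s=shot("side","side1")
a=cv2.resize(cv2.imread("pics/top0.png")[90:235,105:250],None,fx=2.75,fy=2.75,interpolation=cv2.INTER_CUBIC)
b=cv2.resize(cv2.imread("pics/side0.png")[110:210,150:280],None,fx=3,fy=3,interpolation=cv2.INTER_CUBIC)
b=cv2.copyMakeBorder(b,0,a.shape[0]-b.shape[0],0,0,cv2.BORDER_CONSTANT)
print(a.shape,b.shape); cv2.imwrite("pics/ab.png",np.hstack([a,b]))
```

```text
[0.3937428  0.7431239  1.55732767] [0.51756548 0.04832416 0.08896591]
-1.35 [ 3.2  4.6 -1.6] [ 0.98 -0.59 -0.01] 0.0339 0.57
-0.83 [ 3.5  5.1 -2.6] [ 1.01 -0.71  0.01] 0.0338 1.13
-0.31 [ 4.5  5.4 -3.6] [ 1.08 -0.85  0.1 ] 0.0339 1.7
0.21 [ 5.7  5.4 -4.5] [ 0.99 -0.92  0.03] 0.0338 2.27
0.73 [ 6.3  5.4 -4.4] [ 0.92 -1.    0.07] 0.0336 2.83
1.24 [ 6.   4.8 -5.6] [ 0.83 -1.02  0.01] 0.0339 3.4
1.76 [ 5.9  3.6 -5. ] [ 0.73 -1.03 -0.  ] 0.0339 3.97
2.28 [ 5.   3.  -5.1] [ 0.61 -0.94  0.05] 0.0337 4.53
2.8 [ 4.8  2.8 -4.4] [ 0.54 -0.87  0.05] 0.0335 5.1
[0.51815038 0.04836368 0.08914203] 26.4
(399, 399, 3) (399, 390, 3)
```

View pics/ab.png

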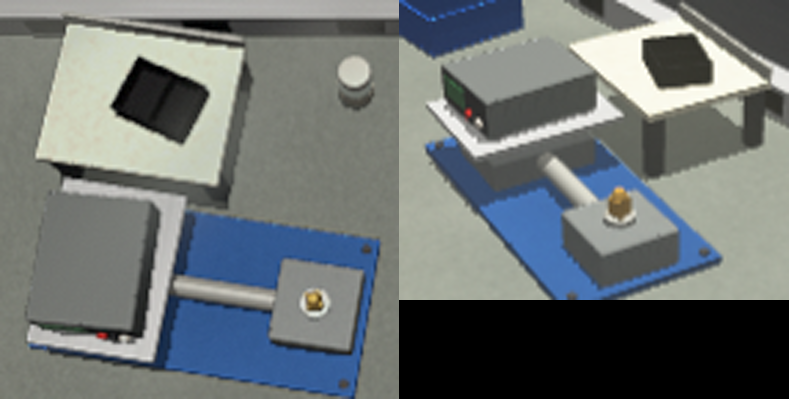

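Top crop: deck near-right corner at (222,188), near-left (37,158); table near-right (155,362), far-right (187,198), near-left (28,345). Side crop: (677,118), (568,48) and (473,158), (622,113), (427,105) respectively. I'll triangulate the step roughly and check that the table rose.

Run:
```python
from h import *
T=shot("top");S=shot("side")
tp=lambda x,y:(105+x/2.75,90+y/2.75); sp=lambda x,y:(150+(x-399)/3,110+y/3)
for n,a,b in [("deckNR",(222,188),(677,118)),("deckNL",(37,158),(568,48)),("tabNR",(155,362),(473,158)),("tabFR",(187,198),(622,113)),("tabNL",(28,345),(427,105))]:
    p,e=tri(T,tp(*a),S,sp(*b)); print(n,np.round(p,4),round(e,4))
g=lambda n:cv2.cvtColor(cv2.imread(f"pics/{n}.png"),cv2.COLOR_BGR2GRAY).astype(np.float32)
for a,b,(y0,y1,x0,x1) in [("side0","side1",(122,165,158,196)),("side_home","side1",(122,165,158,196)),("top0","top1",(158,225,115,160)),("top_home","top1",(158,225,115,160)),("side0","side1",(140,200,258,330))]:
    A,B=g(a)[y0:y1,x0:x1],g(b)[y0:y1,x0:x1]; print(a,b,cv2.phaseCorrelate(A,B,cv2.createHanningWindow(A.shape[::-1],cv2.CV_32F)))
c=np.array([.5,.25,.14]); print("expected px shift for 8.9mm: side",pix(S,c+[0,0,.0089])-pix(S,c),"top",pix(T,c+[0,0,.0089])-pix(T,c))
```

```text
deckNR [0.6644 0.1481 0.0885] 0.0339
deckNL [0.6879 0.3789 0.088 ] 0.0014
tabNR [0.4444 0.229  0.0798] 0.0013
tabFR [0.6396 0.1989 0.0844] 0.0012
tabNL [0.4665 0.3753 0.0796] 0.0047
side0 side1 ((-0.2117196182973018, -1.4600211906064082), 0.9474213918050131)
side_home side1 ((-0.15785334861263678, -1.4261761463851386), 0.9569656078020732)
top0 top1 ((-0.10660257302451015, -0.6996079601144558), 0.9621233581024924)
top_home top1 ((-0.09108084973424724, -0.6633094176161407), 0.9697955225720818)
side0 side1 ((-0.005369845738385948, 0.0165353974531115), 0.9965440647469627)
expected px shift for 8.9mm: side [-0.17126577 -2.24064357] top [-0.80998882 -0.49200524]
```

Direction is right (the table rises), but this far-view triangulation of the step is too poor: deckNR has a 34 mm residual, so it's a mismatched corner. I release and take two close wrist views along the strip beside the unit.

```bash
cat >> h.py <<'E'
E_=np.array([np.cos(np.radians(-8.7)),np.sin(np.radians(-8.7)),0])
def look(dist,zc,tilt,G=np.array([.65,.215,0]),go=True):
    c=G-E_*dist; c[2]=zc
    ax=np.cross(E_,[0,0,1]); 
    Rt=R.from_rotvec(ax*np.radians(tilt))*rot(np.radians(81.3))
    m=np.array(get_image("wrist")["mount"]); p=c-Rt.as_matrix()@m[:3,3]
    q=Rt.as_quat(); return p,[q[3],q[0],q[1],q[2]]
E
python3 - <<'E'
from h import *
gripper_open(); p=current_tcp_pos(); hold(.2); print(current_ft_force())
move_linear([p[0],p[1],.22],vel=.15)
out=[]
for n,(dist,zc,tilt) in enumerate([(.03,.37,0),(.25,.30,36)]):
    p,q=look(dist,zc,tilt); print(p,solve_ik(p.tolist(),q) is not None)
    move_ptp(p.tolist(),q); hold(.3)
    d=shot("wrist",f"gap{n}"); np.save(f"gap{n}.npy",d["C"]); out.append(d["frame"][:,:,::-1])
print(current_time(),current_joints())
cv2.imwrite("pics/gap.png",np.hstack([cv2.resize(o[:330,110:400],(400,455)) for o in out]))
E
```

```text
[-0.4568458   0.00593299  0.04125982]
[0.6888062  0.20901144 0.19997578] True
[0.55658884 0.2298267  0.20275878] True
33.8333 [ 0.34038185 -0.09864803  2.00984154 -0.44085392  0.71029929 -0.81709373]
```

View pics/gap.png

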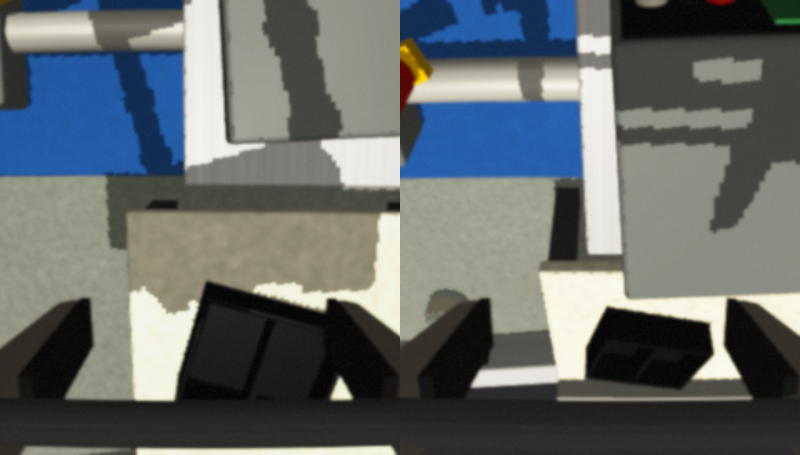

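Steep view: table far-right corner at (185,185), deck near-right corner (127,211). Oblique view: table far edge at row 253, deck front face from 262 to 270, so the top edge is at ~270. I'll refine with row profiles.

Run:
```python
from h import *
for n,cols,(r0,r1) in [(0,[(206,210),(220,228),(256,262)],(128,160)),(1,[(217,222),(226,232),(252,256),(260,266)],(178,202))]:
    g=cv2.imread(f"pics/gap{n}.png").astype(int).sum(2)//3
    for a,b in cols: print(n,a,b,r0,g[r0:r1,a:b].mean(1).astype(int).tolist())
g=cv2.imread("pics/gap0.png").astype(int).sum(2)//3; print("v0 cols deck r170",g[168:172,196:212].mean(0).astype(int).tolist()); print("tab r125",g[122:126,236:252].mean(0).astype(int).tolist())
g=cv2.imread("pics/gap1.png").astype(int).sum(2)//3; print("v1 cols deck r200",g[199:202,205:225].mean(0).astype(int).tolist()); print("tab r170",g[165:172,236:252].mean(0).astype(int).tolist())
```

```text
0 206 210 128 [62, 68, 68, 69, 70, 70, 69, 70, 70, 70, 71, 71, 71, 70, 69, 69, 68, 69, 69, 70, 70, 69, 70, 73, 81, 97, 113, 124, 128, 128, 129, 131]
0 220 228 128 [63, 68, 69, 69, 68, 69, 68, 69, 68, 69, 68, 67, 68, 68, 68, 67, 60, 43, 27, 21, 19, 20, 28, 50, 74, 96, 117, 129, 136, 137, 138, 137]
0 256 262 128 [123, 124, 123, 122, 115, 104, 85, 74, 71, 70, 70, 70, 70, 70, 68, 68, 69, 69, 71, 71, 72, 72, 71, 73, 81, 95, 112, 125, 132, 134, 135, 134]
1 217 222 178 [67, 66, 64, 61, 57, 54, 52, 51, 47, 47, 55, 73, 88, 95, 97, 97, 99, 109, 144, 190, 219, 232, 238, 239]
1 226 232 178 [24, 25, 25, 25, 26, 25, 25, 24, 24, 27, 42, 67, 87, 95, 96, 96, 97, 106, 143, 195, 227, 238, 241, 241]
1 252 256 178 [229, 229, 229, 229, 227, 211, 151, 93, 75, 74, 79, 84, 94, 97, 98, 98, 101, 108, 142, 192, 224, 237, 240, 242]
1 260 266 178 [224, 224, 224, 224, 222, 204, 147, 93, 77, 75, 77, 83, 90, 94, 94, 96, 96, 105, 136, 176, 207, 230, 238, 240]
v0 cols deck r170 [74, 74, 73, 71, 72, 83, 106, 123, 132, 133, 132, 132, 132, 133, 132, 134]
tab r125 [49, 47, 47, 49, 48, 50, 56, 84, 118, 131, 127, 123, 120, 120, 120, 122]
v1 cols deck r200 [152, 152, 152, 152, 155, 172, 206, 230, 238, 239, 237, 236, 235, 235, 237, 238, 237, 237, 236, 237]
tab r170 [26, 25, 32, 51, 67, 73, 74, 81, 120, 177, 208, 222, 225, 226, 227, 228]
```

Run:
```python
from h import *
d=shot("wrist");a=dict(d);b=dict(d);a["C"]=np.load("gap0.npy");b["C"]=np.load("gap1.npy")
D,e1=tri(a,(201.6,153.4),b,(210.2,196.5));T,e2=tri(a,(243.3,133.2),b,(244.9,184.0))
print("deck",D,e1,"table",T,e2,"step mm",(D[2]-T[2])*1e3)
# scale check: collar etc
for s in (-.5,.5): print(s,(tri(a,(201.6,153.4),b,(210.2,196.5+s))[0][2]-T[2])*1e3)
```

```text
deck [0.65313232 0.16395082 0.09511609] 0.0007420572882263352 table [0.64231005 0.20074178 0.09283205] 0.00048543217367089006 step mm 2.284042393046831
-0.5 1.5736505412951851
0.5 2.99215835494733
```

Step remaining: 2.3 ± 0.7 mm. Residuals are below 1 mm, and the table's 0.0928 fits the start height plus about 8.8 mm. I regrip half a turn round and wind 1.2 rad more.

Run:
```python
from h import *
x,y=np.load("xy.npy")
move_ptp([x,y,.22],quat(np.radians(81.3)))
q=np.array(solve_ik([x,y,.22],quat(yaw())));th=q[0]-(2.8-np.pi)
move_ptp([x,y,.16],quat(th)); move_linear([x,y,.0892],vel=.1); print(current_joints(),current_ft_force(),current_time())
grab(); print(current_opening(),current_ft_force(),current_tcp_pos())
q=np.array(current_joints()); q0=np.array(solve_ik([x,y,.0892],quat(yaw())))
for g in np.linspace(q[5],2.8-np.pi+1.2,4)[1:]:
    q0[5]=g; set_joints(q0.tolist()); print(np.round(g,2),np.round(current_ft_force(),1),np.round(current_wrist_torque(),2),round(current_opening(),4))
hold(.3); gripper_open(); hold(.2); print(current_ft_force()); move_linear([x,y,.22],vel=.15)
out=[]
for n,(dist,zc,tilt) in enumerate([(.03,.37,0),(.25,.30,36)]):
    p,qq=look(dist,zc,tilt); move_ptp(p.tolist(),qq); hold(.3)
    d=shot("wrist",f"gapb{n}"); np.save(f"gapb{n}.npy",d["C"])
    g=d["frame"].astype(int).sum(2)//3; r0,r1=[(126,160),(178,202)][n]
    cols=[(220,228),(256,262)] if n==0 else [(226,232),(252,256)]
    for a,b in cols: print(n,a,b,r0,g[r0:r1,a:b].mean(1).astype(int).tolist())
    print("tabcols",g[122:126,236:252].mean(0).astype(int).tolist() if n==0 else g[165:172,236:252].mean(0).astype(int).tolist())
    out.append(cv2.resize(d["frame"][:330,110:400,::-1],(400,455)))
print(current_time()); cv2.imwrite("pics/gapb.png",np.hstack(out))
shot("top","top2");shot("side","side2")
```

```text
[-1.39683310e-01  1.51609560e-01  1.86601801e+00 -6.35413520e-06
  1.12267918e+00 -3.41629582e-01] [-0.26988188  0.05107038 -0.27519542] 36.6333
0.033757770028463904 [ 3.38652924  0.94585601 -1.41306676] [0.51806853 0.0484542  0.08946716]
0.06 [4.3 1.8 0.5] [ 0.2  -0.66  0.06] 0.0335
0.46 [3.9 2.3 0.5] [ 0.41 -0.68  0.01] 0.0338
0.86 [ 4.6  3.9 -0.4] [ 0.65 -0.6   0.11] 0.0341
[-0.30224377  0.12110123 -0.50394921]
0 220 228 126 [47, 51, 61, 67, 69, 70, 70, 70, 70, 70, 70, 69, 69, 68, 68, 69, 69, 69, 66, 56, 40, 26, 20, 19, 20, 28, 50, 76, 101, 120, 132, 137, 138, 139]
0 256 262 126 [124, 125, 125, 124, 124, 125, 123, 119, 106, 87, 75, 71, 71, 70, 71, 71, 68, 69, 70, 70, 70, 72, 72, 72, 72, 73, 75, 83, 99, 116, 128, 134, 137, 136]
tabcols [49, 49, 49, 50, 49, 49, 52, 66, 88, 110, 123, 128, 128, 126, 123, 124]
1 226 232 178 [26, 24, 26, 25, 25, 27, 26, 26, 26, 28, 43, 68, 89, 97, 97, 99, 99, 108, 145, 199, 229, 239, 243, 242]
1 252 256 178 [232, 231, 231, 231, 232, 231, 229, 210, 151, 95, 81, 87, 96, 100, 100, 100, 102, 110, 144, 194, 226, 239, 242, 243]
tabcols [26, 26, 33, 51, 69, 76, 76, 84, 126, 186, 219, 228, 229, 229, 229, 230]
44.925
```

View pics/gapb.png

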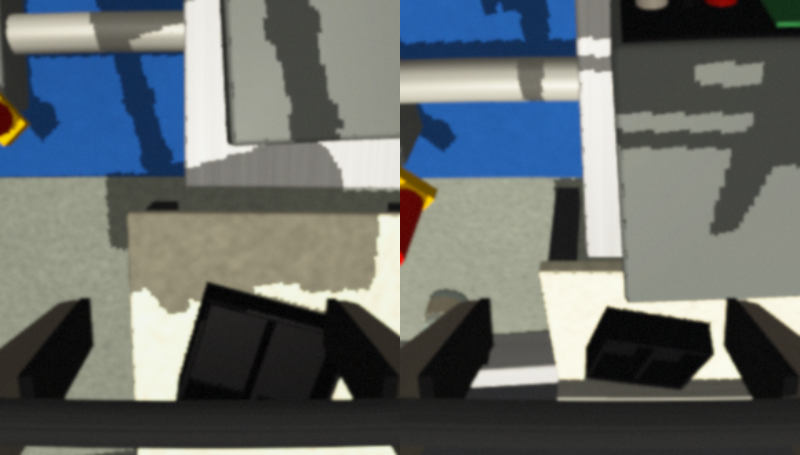

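The table edge has moved towards the deck: oblique row 184→186, deck edge unchanged at 196.5. In the steep view the table is at 134.3 and the deck at 154.2.

Run:
```python
from h import *
d=shot("wrist");a=dict(d);b=dict(d);a["C"]=np.load("gapb0.npy");b["C"]=np.load("gapb1.npy")
# same method at both states; deck col +0 shift
D,e1=tri(a,(201.8,154.2),b,(210.2,196.45));T,e2=tri(a,(243.9,134.2),b,(244.8,186.0))
print("deck",D,e1,"table",T,e2,"step mm",(D[2]-T[2])*1e3)
c=np.load("gap1.npy"); print(np.abs(c-b["C"]).max())
# single oblique view: row change of table -> dz
p=T.copy(); print("px/mm oblique", (pix(b,p+[0,0,.001])-pix(b,p)))
# second estimate: assume deck height from D, table corner xy from T, predict rows if flush
q=T.copy();q[2]=D[2]; print("flush row oblique",pix(b,q),"steep",pix(a,q))
```

```text
deck [0.65306158 0.1637425  0.09509838] 0.000270161584403967 table [0.64218867 0.20078434 0.09541573] 0.0005170733423863813 step mm -0.31735574941220424
3.520531247960812e-05
px/mm oblique [-0.03201132  0.8085607 ]
flush row oblique [245.08300808 185.73794167] steep [243.60154214 134.15975427]
```

Run:
```python
from h import *
p=np.array(current_tcp_pos()); move_linear((p+[-.08,0,.1]).tolist()); hold(.3)
s=shot("side","side3");t=shot("top","top3")
cv2.imwrite("pics/fin.png",np.hstack([cv2.resize(i["frame"][y:y+110,x:x+110,::-1],(400,400),interpolation=cv2.INTER_CUBIC) for i,x,y in ((s,160,110),(t,150,140))]))
for z in (.068,.074,.09): print(z,"side underside centre px",pix(s,[.5178,.0484,z]),"hub top",pix(s,[.5178,.0484,z+.052]),"top-view hub top",pix(t,[.5178,.0484,z+.052]))
print(current_time())
```

```text
0.068 side underside centre px [223.01523615 180.28344052] hub top [222.74055917 167.09766268] top-view hub top [217.61345818 196.74942946]
0.074 side underside centre px [222.98404217 178.78901183] hub top [222.70822548 165.54151728] top-view hub top [217.42887922 196.40200287]
0.09 side underside centre px [222.90022714 174.7698033 ] hub top [222.62133954 161.35571987] top-view hub top [216.92716629 195.4576141 ]
46.475
```

View pics/fin.png

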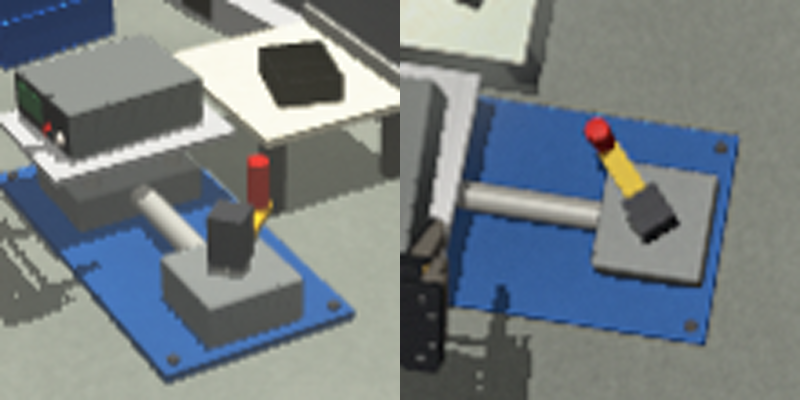

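The crank stands upright on its shaft. The hub top is at about (223.3,167.8) in the side view, against (222.7,167.1) predicted for home and row 161 if it were on the shoulder. The unit stands on the table and the hand is clear.

```bash
python3 -c "
from bench import *
print(current_ft_force(),current_opening()); finish_job(); print(current_time())"
```

```text
[ 0.31367567  0.19663579 -0.69577356] 0.09172557681609973
the job is handed in; nothing more can be done
the job is handed in; nothing more can be done
```

The crank is home on its shaft, the lift table is flush with the deck, and the job was handed in at about 46.5 s of the 72 s allowed. `finish_job()` gave no verdict, so the results below are from my own checks.

**What I did:**
- I picked the 80 mm crank (not the two smaller ones) and lowered it onto the square by feel. It touched the collar at an underside height of 0.068 m with about 12 N.
- I wound it clockwise about 4.67 rad and measured the step from two close views, which left 2.3 mm. I then regripped half a turn round, wound 1.2 rad more and let go.

**Last checks:**
- **Flush:** the table was 0.3 mm above the deck by two-view triangulation, uncertain by roughly 0.7 mm against the 2.5 mm allowed.
- **Crank:** the hub top was within about 1 px of its predicted home position in the side view.
- **Instrument:** it looked upright and in place on the lift table.
- **Bystanders:** the arm never went near them apart from the tin, which it passed well above. I did not measure each one again afterwards.
- **Hand:** open and clear, with wrist force near zero.

**Checks that disagreed:**
- An early estimate of the step from the far cameras had a 34 mm mismatch at one deck corner, so I discarded it and used the close views.
- Image correlation after the first winding showed about 65% of the expected shift. I put that down to still background in the patch, and the close views agreed with the expected rise.
- The wrist torque about the shaft read near zero to 0.1 N m, less than the stated 0.15 N m drag.

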